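# Find the loose clamp bolt on a spindle cradle and hold its cap open

## Task

One of the three bolts that clamp the hinged caps of the spindle cradle has lost its thread. Tap all three bolt heads with the fingers, one after another from the robot's left to its right, to find the one that gives, then lift that bolt's cap about half-way up (some 45 degrees) and finish while still holding it open, so that I can get at the thread. The other two caps stay shut, and the mug, jar, mallet and chisel stay where they are.

Things in the scene. Friction and masses are not known exactly. Their poses are not given: they have to be found in the camera images.
- cradle: spindle cradle, fixed to the bench: plywood board 170 (x) x 360 (y) x 18 mm with three saddles in a row at its y = +120 (left), 0 (middle), -120 mm (right); a turned spindle 33 mm thick, 440 mm long lies through them along y. Origin: centre of the underside, on the bench; x points away from the robot at yaw 0. It stands anywhere within 80 x 180 mm, turned up to 0.25 rad
- left_cap: aluminium cap at the robot's left (+y) end of the row, 44 mm wide, hinged at its rear. Origin: on the hinge axis (its y), at (62, row y, 49) mm in the cradle's frame; arch 77 mm above the bench. Shut, its axes are the cradle's; lifted at its front it turns about y, z leaning to +x, up to 1.2 rad. 0.24 kg give or take a third; falls shut when let go; cannot be lifted if its bolt is tight
- left_bolt: steel hex bolt at the robot's left (+y) end of the row, 17 mm across flats. Origin: centre of its head's top, 78 mm above the bench, at (-24, row y) mm in the cradle's frame, 6 mm out of a cup of 28 mm. Pressed, a tight bolt stands firm; the loose one starts to sink at 1 N, is 5 mm down at 3 N, stops and springs back. They look alike; which is loose changes with the start
- left_tab (a point): centre of the thumb tab at the front of the cap at the robot's left (+y) end of the row: 24 mm wide (y), 8 mm thick, sticks out 30 mm (x); 56 mm above the bench when shut, at (-54, row y) mm in the cradle's frame, 116 mm before and 7 mm above the hinge axis. Under it is only the board (top 18 mm above the bench)
- middle_cap: aluminium cap at the middle of the row, 44 mm wide, hinged at its rear. Origin: on the hinge axis (its y), at (62, row y, 49) mm in the cradle's frame; arch 77 mm above the bench. Shut, its axes are the cradle's; lifted at its front it turns about y, z leaning to +x, up to 1.2 rad. 0.24 kg give or take a third; falls shut when let go; cannot be lifted if its bolt is tight
- middle_bolt: steel hex bolt at the middle of the row, 17 mm across flats. Origin: centre of its head's top, 78 mm above the bench, at (-24, row y) mm in the cradle's frame, 6 mm out of a cup of 28 mm. Pressed, a tight bolt stands firm; the loose one starts to sink at 1 N, is 5 mm down at 3 N, stops and springs back. They look alike; which is loose changes with the start
- middle_tab (a point): centre of the thumb tab at the front of the cap at the middle of the row: 24 mm wide (y), 8 mm thick, sticks out 30 mm (x); 56 mm above the bench when shut, at (-54, row y) mm in the cradle's frame, 116 mm before and 7 mm above the hinge axis. Under it is only the board (top 18 mm above the bench)
- right_cap: aluminium cap at the robot's right (-y) end of the row, 44 mm wide, hinged at its rear. Origin: on the hinge axis (its y), at (62, row y, 49) mm in the cradle's frame; arch 77 mm above the bench. Shut, its axes are the cradle's; lifted at its front it turns about y, z leaning to +x, up to 1.2 rad. 0.24 kg give or take a third; falls shut when let go; cannot be lifted if its bolt is tight
- right_bolt: steel hex bolt at the robot's right (-y) end of the row, 17 mm across flats. Origin: centre of its head's top, 78 mm above the bench, at (-24, row y) mm in the cradle's frame, 6 mm out of a cup of 28 mm. Pressed, a tight bolt stands firm; the loose one starts to sink at 1 N, is 5 mm down at 3 N, stops and springs back. They look alike; which is loose changes with the start
- right_tab (a point): centre of the thumb tab at the front of the cap at the robot's right (-y) end of the row: 24 mm wide (y), 8 mm thick, sticks out 30 mm (x); 56 mm above the bench when shut, at (-54, row y) mm in the cradle's frame, 116 mm before and 7 mm above the hinge axis. Under it is only the board (top 18 mm above the bench)
- mug: white mug, 82 mm wide, 95 mm high, stands at the right; origin under its centre. Bystander
- jar: small amber jar, 64 mm wide, 75 mm high, stands at the right, nearer than the mug; origin under its centre. Bystander
- mallet: wooden joiner's mallet lying at the left; head 72 x 130 x 60 mm, handle 184 mm along its -x; origin under the head. Bystander
- chisel: wood chisel lying beyond the cradle, 260 mm long along its x axis; origin at the collar between handle and blade, on the bench. Bystander

How it is judged:
By the outcome, as a careful person would: the job done as asked, in the order asked, and still so for the second after the job is handed in, while the arm keeps its last pose, push and grip.
It also fails if it takes over 43 s, if anything falls off the work surface, if the arm or the gripper's body presses on something with over 40 N, if the wrist force passes 120 N, or if a joint passes its speed limit or range.

## Robot

A 7-joint arm with a two-finger parallel gripper is mounted at the origin on the work surface. World frame = base frame: x ahead of the robot, y to its left, z up, the work surface at z = 0. Lengths are in m, angles in rad, forces in N, time in s.
With the tool pointing down it reaches from about 0.35 to 0.9 m from the base axis. Payload 7.2 kg.
Tool frame: the origin (TCP) lies midway between the tips of the shut fingers; the grasp point (between the pads) lies arm.grip_depth behind it (arm.grip_depth is the distance from the TCP to the grasp point, in m); z points along the fingers, y is the line along which they close (so a half turn about z gives the same grasp; the last joint's range is limited). The gripper opens to 88 mm and grips with 3 to 60 N. Pads are 20 mm wide; open, the fingers measure 115 mm over their backs; the gripper's body (75 mm by 178 mm) begins 61 mm behind the grasp point.
Start: joints at [1.066, 0.411, -0.013, 1.596, 0.006, 1.134, -0.082], TCP at [0.264, -0.566, 0.223] pointing down, gripper open.
Joint ranges: [-2.95, 2.95], [-0.29, 1.99], [-1.47, 1.44], [0.14, 2.54], [-1.03, 4.17], [0.13, 1.85], [-2.86, 2.86]. Speed limits (rad/s): [2.39, 2.39, 3.01, 3.01, 3.14, 3.14, 3.14].

## Interface

Orientations are given as a 3x3 rotation matrix whose columns are the frame's x, y, z axes.
In Python, from cell import status, optics, arm gives the robot as it stands.
- The arm moves only by the shell command python3 -m pendant 'ROWS' [OPENING] [FORCE]. ROWS is JSON, a list of rows, each a list of 6 numbers: the shift along the world's x, y, z in cm, then the turn, a rotation vector about the world's x, y, z in rad. In form: [[tx, ty, tz, wx, wy, wz], ...]. A call has 1 to 20 rows; each row is the pose to reach, as a shift and turn from the pose commanded when the call began; what a row does not reach only later rows make up. A row lasts 1/8 s, in which the tool goes at most 62.5 mm and 10.7 degrees, less where a joint would pass 70% of its speed; a pose out of reach is approached as far as the arm can. A call with a gripper value outside its range is refused whole. OPENING is the finger opening in cm, from 0 to 8.78, set as the call begins (- or left out, the last holds). The fingers move at their own pace and stop on an object; FORCE is the grip in N (left out, the last holds). Time passes only in rows, so rows that repeat a pose let the fingers close. It gives the time, the measured TCP pose, the force, the opening and the grip force at its end, in the units of the state.
- status.get_obs(): the state, without advancing time (a new reading comes with each control period).
- optics.read_camera(name): name is "scene" or "top"; returns (picture, depth): 420x560x3 uint8, red, green, blue; 420x560 float32, m along the optical axis (not along the pixel's ray), 0 where there is no reading.
- optics.camera_params(name): a dict with "intrinsics" (3x3 intrinsics, pixels), "k1" (the pictures are not rectified: a ray, as slopes to the right and down, at radius r is drawn at 1 + k1 r^2 times it, then the intrinsics apply), "world_from_camera" (4x4, takes a point from camera to world coordinates). Camera axes: x right, y up, looking along -z (the intrinsics and any distortion apply to the point x, -y, -z); pixel columns grow to the right and rows downward; lengths in m; the calibration is good to about 2 mm. A picture is of the moment at which its call begins. camera_params takes no time and is no camera call.
- arm.finish_job(): hands the job in; it is judged then, once.
The state is a dict: "clock": time; "qpos": joint angles; "joint_vel": joint speeds; "tau": joint torques, N m; "tcp_pos": TCP position; "tcp_rot": TCP orientation; "contact_force": force on the tool from outside, world axes, zero at the start; "ft_torque": the same for the moment, N m; "grip_width": finger opening in m; "grasp_force": force on a finger pad.
Only numpy, scipy, OpenCV 4.12 (cv2) and the standard library are available. Lean on these libraries where they do the work, as an engineer would, in place of code of your own. Each camera call takes 0.05 s, during which the arm holds its last target. There are 200 camera calls.

## Working session

There is one attempt and no reset: what is moved stays moved. The work goes in short steps, Python scripts to look and compute and a shell command to move; the robot and the scene stay as the last step left them, time stands still between calls to the robot, and variables do not carry over. Pictures are saved under pics/ and viewed, at most 10 in all, crops included, and the job is handed in when it is done.

```bash
mkdir -p pics; ls; cat > h.py <<'E'
import numpy as np,cv2
from cell import status,optics,arm
def w(name,u,v,depth=None,z=None):
    p=optics.camera_params(name);K=np.array(p["intrinsics"]);k1=p["k1"];T=np.array(p["world_from_camera"])
    d=np.array([(u-K[0,2])/K[0,0],(v-K[1,2])/K[1,1]]);s=d.copy()
    for _ in range(30): s=d/(1+k1*(s@s))
    r=T[:3,:3]@np.array([s[0],-s[1],-1.]);o=T[:3,3]
    if z is not None: return o+r*(z-o[2])/r[2]
    return o+r*depth[int(round(v)),int(round(u))]
def proj(name,P):
    p=optics.camera_params(name);K=np.array(p["intrinsics"]);k1=p["k1"];T=np.linalg.inv(np.array(p["world_from_camera"]))
    c=T[:3,:3]@P+T[:3,3];s=np.array([c[0],-c[1]])/-c[2];s=s*(1+k1*(s@s));return K[0,0]*s[0]+K[0,2],K[1,1]*s[1]+K[1,2]
E
python3 - <<'E'
from h import *
for n in("scene","top"):
    a,d=optics.read_camera(n);np.save(f"{n}.npy",d);cv2.imwrite(f"pics/{n}0.png",a[:,:,::-1])
    p=optics.camera_params(n);print(n,p["intrinsics"],p["k1"],np.round(p["world_from_camera"],3))
s=status.get_obs();print(s,arm.grip_depth)
E
```

```text
pics
scene [[441.40680428   0.         284.14885729]
 [  0.         441.40680428 206.75779496]
 [  0.           0.           1.        ]] 0.048245763496113606 [[ 0.593 -0.556  0.582  1.41 ]
 [ 0.805  0.424 -0.414 -0.541]
 [-0.017  0.715  0.699  1.031]
 [ 0.     0.     0.     1.   ]]
top [[469.78120773   0.         287.33674514]
 [  0.         469.78120773 209.31277374]
 [  0.           0.           1.        ]] -0.11714110648427173 [[ 0.02   0.997 -0.074  0.502]
 [-1.     0.021  0.004  0.013]
 [ 0.006  0.074  0.997  1.511]
 [ 0.     0.     0.     1.   ]]
{'clock': 0.1, 'qpos': array([ 1.06579079,  0.41181485, -0.01271312,  1.59693341,  0.00562115,
        1.1342985 , -0.0822199 ]), 'joint_vel': array([ 3.67953068e-04, -2.44489434e-04, -2.86617738e-04, -2.85789404e-03,
       -1.60083861e-04, -1.35655702e-03,  6.86278204e-06]), 'tau': array([ 2.22661874e-03, -5.89100289e+01,  6.43765423e-01, -2.91708648e+01,
       -5.37813816e-02,  1.45558140e-02,  6.83935878e-05]), 'tcp_pos': array([ 0.26417734, -0.56593463,  0.22190735]), 'tcp_rot': array([[ 9.06101672e-01,  4.23059408e-01, -7.05426325e-04],
       [ 4.23059980e-01, -9.06100844e-01,  1.23053911e-03],
       [-1.18596242e-04, -1.41343119e-03, -9.99998994e-01]]), 'contact_force': array([ 0.90023113, -0.00506787,  0.2947406 ]), 'ft_torque': array([0.02118509, 0.02356471, 0.02773157]), 'grasp_force': 0.0, 'grip_width': 0.08807793296361782} 0.0187
```

View pics/top0.png

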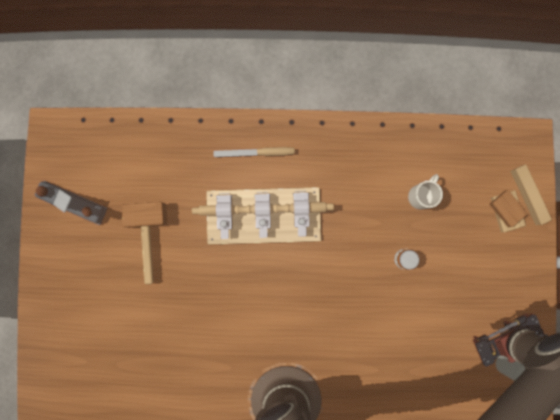

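View pics/scene0.png

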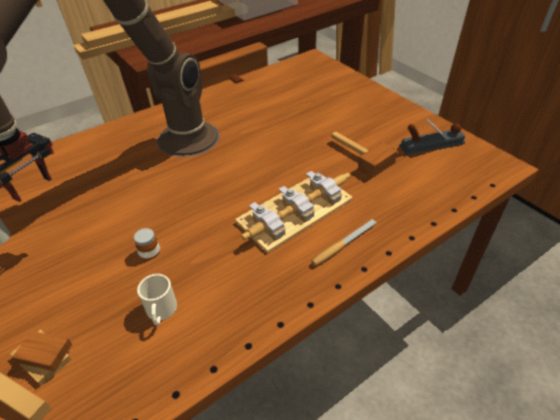

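The top view shows the cradle board at about (207-321, 187-243). The bolts are near (225,224), (263,223) and (302,221), the mallet is at (148,215), and the mug and jar are on the right. Next I'll enlarge that area.

```bash
python3 - <<'E'
from h import *
a=cv2.imread("pics/top0.png")[180:250,195:345]
cv2.imwrite("pics/crop.png",cv2.resize(a,None,fx=5.3,fy=5.3,interpolation=cv2.INTER_CUBIC))
E
```

```text
(no output)
```

View pics/crop.png

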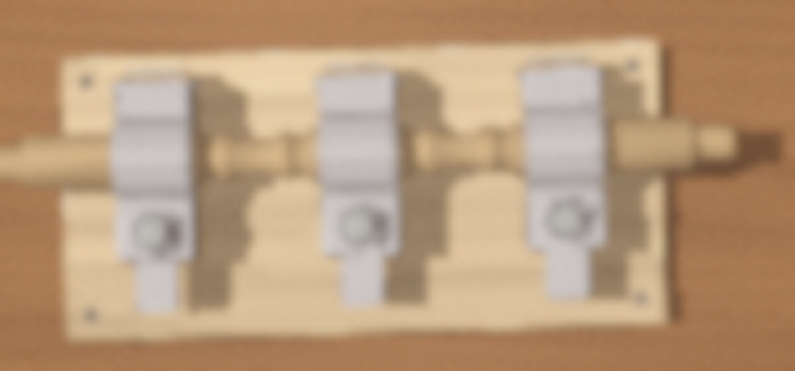

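The crop shows the bolt heads at (153,232), (360,226) and (568,218), and the board corners at (62,60), (660,40), (668,322) and (68,338). I'll fit the cradle pose to these.

```bash
python3 - <<'E'
from h import *
from scipy.optimize import least_squares
f=lambda c:(195+(c[0]+.5)/5.3-.5,180+(c[1]+.5)/5.3-.5)
obs=[((-24,120,78),(153,232)),((-24,0,78),(360,226)),((-24,-120,78),(568,218)),
((85,180,18),(62,60)),((85,-180,18),(660,40)),((-85,-180,18),(668,322)),((-85,180,18),(68,338)),
((-69,120,60),(157,311)),((-69,0,60),(364,305)),((-69,-120,60),(570,298))]
def pt(q,L):
    L=np.array(L)/1e3;c,s=np.cos(q[2]),np.sin(q[2]);return np.array([q[0]+c*L[0]-s*L[1],q[1]+s*L[0]+c*L[1],L[2]])
res=lambda q:np.ravel([np.array(proj("top",pt(q,L)))-f(c) for L,c in obs])
r=least_squares(res,[.5,.05,0]);q=r.x;print(q,r.fun.reshape(-1,2).round(2))
np.save("q.npy",q)
d=np.load("top.npy")
for L,c in obs: print(L,w("top",*f(c),z=L[2]/1e3).round(4),pt(q,L).round(4),w("top",*f(c),depth=d).round(4))
E
```

```text
[0.59117451 0.08248074 0.05105897] [[-0.12 -0.08]
 [ 0.05 -0.12]
 [ 0.1   0.19]
 [ 0.13 -0.23]
 [-0.36  0.11]
 [ 0.04  0.09]
 [-0.    0.48]
 [ 0.21 -0.17]
 [-0.03 -0.19]
 [-0.02 -0.06]]
(-24, 120, 78) [0.5609 0.2007 0.078 ] [0.5611 0.2011 0.078 ] [0.561  0.2011 0.0751]
(-24, 0, 78) [0.5668 0.0814 0.078 ] [0.5672 0.0813 0.078 ] [0.5668 0.0814 0.0777]
(-24, -120, 78) [ 0.5739 -0.0383  0.078 ] [ 0.5733 -0.0386  0.078 ] [ 0.574  -0.0383  0.0768]
(85, 180, 18) [0.6661 0.267  0.018 ] [0.6669 0.2666 0.018 ] [ 0.6683  0.2703 -0.0015]
(85, -180, 18) [ 0.6856 -0.0941  0.018 ] [ 0.6853 -0.0929  0.018 ] [ 6.878e-01 -9.540e-02 -1.000e-04]
(-85, -180, 18) [ 0.5158 -0.1015  0.018 ] [ 0.5155 -0.1016  0.018 ] [ 0.5159 -0.1026  0.0039]
(-85, 180, 18) [0.4986 0.258  0.018 ] [0.4971 0.2579 0.018 ] [ 0.4986  0.2618 -0.0054]
(-69, 120, 60) [0.5156 0.1994 0.06  ] [0.5161 0.1988 0.06  ] [0.5156 0.2001 0.055 ]
(-69, 0, 60) [0.5217 0.0788 0.06  ] [0.5223 0.079  0.06  ] [0.5217 0.0788 0.0606]
(-69, -120, 60) [ 0.5282 -0.0409  0.06  ] [ 0.5284 -0.0409  0.06  ] [ 0.5282 -0.0409  0.0605]
```

```bash
python3 -m pendant '[[2,5,0,0,0,-0.03],[4,10.5,0,0,0,-0.06],[6,15.5,0,0,0,-0.09],[8,20.7,0,0,0,-0.12],[10,26,0,0,0,-0.15],[12,31,0,0,0,-0.18],[14,36.2,0,0,0,-0.21],[16,41.4,0,0,0,-0.24],[18,46.5,0,0,0,-0.27],[20,51.7,0,0,0,-0.3],[22,56.9,0,0,0,-0.33],[24,62,-2,0,0,-0.35],[26,67.2,-4,0,0,-0.37],[28,72.4,-7,0,0,-0.386],[29.7,76.7,-10,0,0,-0.386],[29.7,76.7,-12.2,0,0,-0.386],[29.7,76.7,-12.2,0,0,-0.386],[29.7,76.7,-12.2,0,0,-0.386],[29.7,76.7,-12.2,0,0,-0.386]]' 0 20
```

```text
clock: 2.48
tcp_pos: [0.5622, 0.2001, 0.102]
tcp_rot: [[0.999, 0.05, 0.002], [0.05, -0.999, 0.0], [0.002, -0.0, -1.0]]
contact_force: [0.3, 0.5, -0.9]
grip_width: 0.0003
grasp_force: 0.0
```

```bash
python3 -m pendant '[[0,0,-1,0,0,0],[0,0,-2,0,0,0],[0,0,-2.2,0,0,0],[0,0,-2.3,0,0,0],[0,0,-2.4,0,0,0],[0,0,-2.4,0,0,0],[0,0,-2.4,0,0,0]]'; 
```

```text
clock: 3.35
tcp_pos: [0.561, 0.2002, 0.078]
tcp_rot: [[0.999, 0.051, -0.0], [0.051, -0.999, -0.001], [-0.0, 0.001, -1.0]]
contact_force: [-6.1, -3.8, 15.9]
grip_width: 0.0005
grasp_force: 7.9
```

```bash
python3 -m pendant '[[0,0,1.5,0,0,0],[0,0,3,0,0,0],[0.3,-6,3,0,0,0],[0.6,-12,3,0,0,0],[0.6,-12,2.5,0,0,0],[0.6,-12,1.5,0,0,0],[0.6,-12,0.5,0,0,0],[0.6,-12,0.3,0,0,0],[0.6,-12,0.1,0,0,0],[0.6,-12,0,0,0,0],[0.6,-12,0,0,0,0],[0.6,-12,0,0,0,0]]'; 
```

```text
clock: 4.85
tcp_pos: [0.5669, 0.082, 0.078]
tcp_rot: [[0.999, 0.052, -0.0], [0.052, -0.999, 0.0], [-0.0, -0.0, -1.0]]
contact_force: [-5.9, 1.0, 12.8]
grip_width: 0.0002
grasp_force: 6.7
```

Middle bolt is firm too (12.8 N at z = 78 mm). Next is the right bolt, pressing slightly deeper.

```bash
python3 -m pendant '[[0,0,1.5,0,0,0],[0,0,3,0,0,0],[0.3,-6,3,0,0,0],[0.6,-12,3,0,0,0],[0.6,-12,2.5,0,0,0],[0.6,-12,1.5,0,0,0],[0.6,-12,0.5,0,0,0],[0.6,-12,0.3,0,0,0],[0.6,-12,0.1,0,0,0],[0.6,-12,0,0,0,0],[0.6,-12,0,0,0,0],[0.6,-12,0,0,0,0]]'; 
```

```text
clock: 6.35
tcp_pos: [0.5736, -0.0392, 0.0769]
tcp_rot: [[0.999, 0.051, 0.001], [0.051, -0.999, 0.0], [0.001, -0.0, -1.0]]
contact_force: [0.2, 1.3, 1.4]
grip_width: 0.0004
grasp_force: 0.7
```

```bash
python3 -m pendant '[[0,0,-0.2,0,0,0],[0,0,-0.3,0,0,0],[0,0,-0.3,0,0,0],[0,0,-0.3,0,0,0]]'; python3 -m pendant '[[0,0,2,0,0,0],[0,0,4,0,0,0],[-3,-0.3,4,0,0,0],[-3,-0.3,4,0,0,0],[-3,-0.3,4,0,0,0]]' 4.4 25
```

```text
clock: 6.85
tcp_pos: [0.5737, -0.0393, 0.0738]
tcp_rot: [[0.999, 0.051, 0.001], [0.051, -0.999, 0.0], [0.001, 0.0, -1.0]]
contact_force: [0.0, 0.7, 2.5]
grip_width: 0.0003
grasp_force: 1.3
clock: 7.48
tcp_pos: [0.5436, -0.0427, 0.1136]
tcp_rot: [[0.999, 0.05, 0.0], [0.05, -0.999, -0.0], [0.0, 0.0, -1.0]]
contact_force: [-0.3, -0.0, -0.1]
grip_width: 0.0435
grasp_force: 0.0
```

```bash
python3 -m pendant '[[-0.3,0.2,-2,0,0,0],[-0.3,0.2,-4,0,0,0],[-0.3,0.2,-6,0,0,0],[-0.3,0.2,-7.2,0,0,0],[-0.3,0.2,-7.2,0,0,0],[-0.3,0.2,-7.2,0,0,0]]'; python3 -m pendant '[[0,0,0,0,0,0],[0,0,0,0,0,0],[0,0,0,0,0,0],[0,0,0,0,0,0],[0,0,0,0,0,0],[0,0,0,0,0,0]]' 1.5 12; python3 - <<'E'
from h import *
a,d=optics.read_camera("scene");print(proj("scene",np.array([.54,-.04,.056])))
u,v=map(int,proj("scene",np.array([.57,-.04,.08])))
cv2.imwrite("pics/g.png",cv2.resize(a[v-70:v+70,u-90:u+90,::-1],None,fx=4,fy=4,interpolation=cv2.INTER_CUBIC))
E
```

```text
clock: 8.22
tcp_pos: [0.5409, -0.0402, 0.0421]
tcp_rot: [[0.999, 0.051, 0.001], [0.051, -0.999, -0.0], [0.001, 0.0, -1.0]]
contact_force: [0.0, 0.2, -1.4]
grip_width: 0.0442
grasp_force: 0.0
clock: 8.98
tcp_pos: [0.5406, -0.0381, 0.0422]
tcp_rot: [[0.999, 0.052, 0.001], [0.052, -0.999, 0.002], [0.001, -0.002, -1.0]]
contact_force: [-0.7, 5.4, 2.2]
grip_width: 0.0237
grasp_force: 12.0
(np.float64(253.6297011914478), np.float64(206.81505154817205))
```

View pics/g.png

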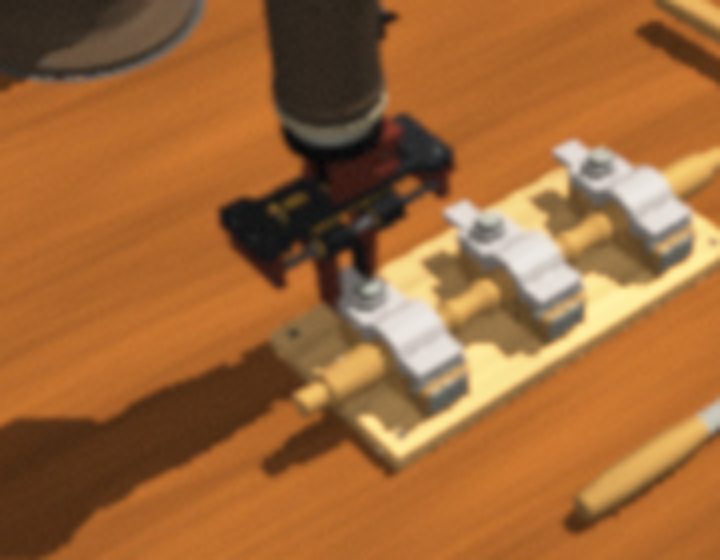

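Right bolt sinks (73.8 mm at 2.5 N), so that's the loose one. The picture shows the fingers gripping the right cap's tab, at crop (340,290). The width reads 23.7 mm, which matches the 24 mm tab, and the tab sits about 2 mm further to +y than fitted. Next I'll compute the arc.

```bash
python3 - <<'E'
from h import *
from scipy.spatial.transform import Rotation as R
q=np.load("q.npy");c,s=np.cos(q[2]),np.sin(q[2])
H=np.array([q[0]+c*.062+s*.120,q[1]+s*.062-c*.120+.002,.049]);ax=np.array([-s,c,0])
t=np.array([.5406,-.0381,.0422]);G=np.array([t[0],t[1],.056])
for a in(1,.75):
  for th in range(0,51,5):
    r=np.radians(th);g=H+R.from_rotvec(ax*r).apply(G-H);p=g+R.from_rotvec(ax*r*a).apply(t-G)
    print(a,th,((p-t)*100).round(2),(ax*r*a).round(3))
E
```

```text
1 0 [0. 0. 0.] [-0.  0.  0.]
1 5 [-0.01 -0.    1.04] [-0.004  0.087  0.   ]
1 10 [0.06 0.   2.07] [-0.009  0.174  0.   ]
1 15 [0.23 0.01 3.1 ] [-0.013  0.261  0.   ]
1 20 [0.48 0.02 4.1 ] [-0.018  0.349  0.   ]
1 25 [0.82 0.04 5.08] [-0.022  0.436  0.   ]
1 30 [1.25 0.06 6.03] [-0.027  0.523  0.   ]
1 35 [1.76 0.09 6.94] [-0.031  0.61   0.   ]
1 40 [2.34 0.12 7.79] [-0.036  0.697  0.   ]
1 45 [2.99 0.15 8.6 ] [-0.04   0.784  0.   ]
1 50 [3.72 0.19 9.34] [-0.045  0.872  0.   ]
0.75 0 [0. 0. 0.] [-0.  0.  0.]
0.75 5 [0.02 0.   1.04] [-0.003  0.065  0.   ]
0.75 10 [0.12 0.01 2.06] [-0.007  0.131  0.   ]
0.75 15 [0.32 0.02 3.08] [-0.01   0.196  0.   ]
0.75 20 [0.6  0.03 4.07] [-0.013  0.261  0.   ]
0.75 25 [0.96 0.05 5.03] [-0.017  0.327  0.   ]
0.75 30 [1.41 0.07 5.95] [-0.02   0.392  0.   ]
0.75 35 [1.94 0.1  6.83] [-0.023  0.458  0.   ]
0.75 40 [2.54 0.13 7.66] [-0.027  0.523  0.   ]
0.75 45 [3.2  0.16 8.43] [-0.03   0.588  0.   ]
0.75 50 [3.93 0.2  9.13] [-0.033  0.654  0.   ]
```

```bash
python3 -m pendant '[[0,0.2,0,0,0,0],[0,0.2,0,0,0,0],[0,0.2,1.0,-0.004,0.087,0],[0.06,0.2,2.1,-0.009,0.174,0],[0.2,0.2,3.1,-0.013,0.261,0],[0.5,0.2,4.1,-0.018,0.349,0],[0.5,0.2,4.1,-0.018,0.349,0],[0.5,0.2,4.1,-0.018,0.349,0]]' 1.5 25; python3 -c "
from h import *;s=status.get_obs();print(s['qpos'].round(2),s['ft_torque'].round(2))"
```

```text
clock: 10.02
tcp_pos: [0.545, -0.0378, 0.082]
tcp_rot: [[0.939, 0.051, -0.341], [0.048, -0.999, -0.017], [-0.342, -0.001, -0.94]]
contact_force: [-1.0, 3.0, -0.6]
grip_width: 0.0236
grasp_force: 25.0
[ 0.2   0.67 -0.34  1.61  0.2   1.25 -1.72] [ 0.89 -0.24 -0.32]
```

```bash
python3 -m pendant '[[0.34,0,0.98,-0.004,0.087,0],[0.77,0,1.93,-0.009,0.174,0],[1.28,0,2.84,-0.013,0.261,0],[1.86,0,3.7,-0.018,0.349,0],[2.5,0.05,4.5,-0.022,0.436,0],[2.5,0.05,4.5,-0.022,0.436,0],[2.5,0.05,4.5,-0.022,0.436,0],[2.5,0.05,4.5,-0.022,0.436,0]]'; python3 - <<'E'
from h import *
s=status.get_obs();print(s['qpos'].round(2),s['ft_torque'].round(2))
a,d=optics.read_camera("scene")
u,v=map(int,proj("scene",np.array([.57,-.0,.1])))
cv2.imwrite("pics/g2.png",cv2.resize(a[v-70:v+70,u-90:u+90,::-1],None,fx=4,fy=4,interpolation=cv2.INTER_CUBIC))
E
```

```text
clock: 11.02
tcp_pos: [0.572, -0.0365, 0.1257]
tcp_rot: [[0.71, 0.051, -0.702], [0.038, -0.999, -0.035], [-0.703, -0.002, -0.711]]
contact_force: [6.3, 4.8, -8.1]
grip_width: 0.024
grasp_force: 25.0
[ 0.02  0.93 -0.09  1.15  0.06  1.85 -1.6 ] [ 1.09 -2.78 -0.9 ]
```

View pics/g2.png

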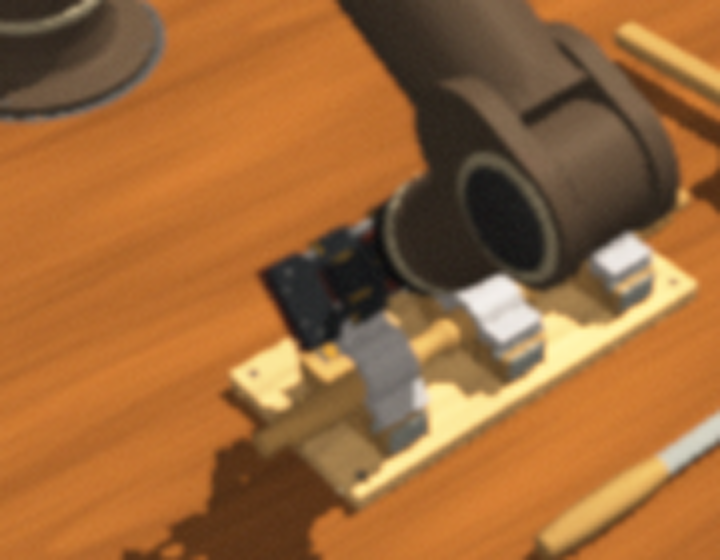

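The right cap is now up at about 43° in the grip and the other two are shut. Joint 6 sits at its limit (1.85), so I'll ease the tilt off a little.

```bash
python3 -m pendant '[[0.05,0,0,0.002,-0.05,0],[0.1,0,0,0.005,-0.1,0],[0.1,0,0,0.005,-0.1,0],[0.1,0,0,0.005,-0.1,0],[0.1,0,0,0.005,-0.1,0],[0.1,0,0,0.005,-0.1,0]]'; python3 - <<'E'
from h import *
s=status.get_obs();print(s['qpos'].round(3),s['joint_vel'].round(3),s['ft_torque'].round(2))
T=s['tcp_pos'];r=s['tcp_rot'];g=T-.0145*r[:,2];H=np.array([.6592,-.0321,.049]);v=g-H
print(g,np.hypot(v[0],v[2]),np.degrees(np.arctan2(v[2],-v[0]))-3.4)
a,d=optics.read_camera("top")
u,v=map(int,proj("top",np.array([.58,.06,.1])))
cv2.imwrite("pics/g3.png",cv2.resize(a[v-50:v+50,u-80:u+80,::-1],None,fx=5,fy=5,interpolation=cv2.INTER_CUBIC))
E
```

```text
clock: 11.82
tcp_pos: [0.5724, -0.0365, 0.1262]
tcp_rot: [[0.776, 0.051, -0.629], [0.041, -0.999, -0.031], [-0.629, -0.002, -0.777]]
contact_force: [4.5, 5.5, -6.3]
grip_width: 0.0238
grasp_force: 25.0
[ 0.025  0.865 -0.101  1.226  0.066  1.735 -1.599] [ 0.     0.002 -0.001  0.001  0.001 -0.001  0.   ] [ 1.1  -2.06 -0.8 ]
[ 0.58156142 -0.03605621  0.13751549] 0.11774014499166036 45.34539933794361
```

View pics/g3.png

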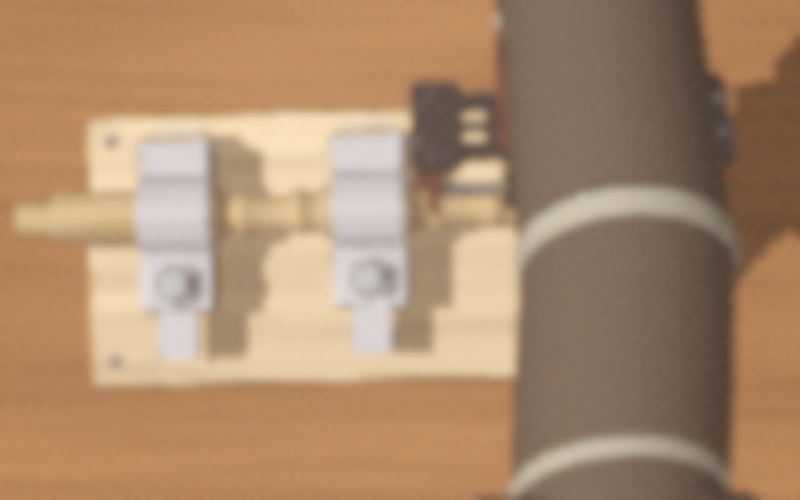

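The left cap at (175,220) and the middle cap at (370,215) are shut. The gripper is clear of them and holds the right cap at about 45°, with little force and the arm at rest. I'll hand it in.

```bash
python3 -c "
from cell import arm;print(arm.finish_job())"
```

```text
the job is handed in; nothing more can be done
None
```

The right bolt is the loose one: tapped left to right, the left and middle bolts stood firm and the right one sank. The gripper is holding the right cap open at about 45° with the other two caps shut, and the job is handed in at about 12 s.

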